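Sight a plaster mould before closing

TASK

Get the mould ready for checking its fit under the bench lamp: first press the lamp's push button fully down and let it come back up. Then pick up the upper half of the plaster mould by its ridge, carry it across to the lower half without shifting the lower half or knocking any of the pots or other things on the bench, and stop with it hovering level and square over the lower half, outline over outline (either way round), with a gap of about 20 mm between the two faces and the halves never touching. Finish while still holding it there, quite still: do not put it down or let go.

Things in the scene. Friction and masses are not known exactly. Their poses are not given: they have to be found in the camera images.
- button (a joint): Travel of the lamp's push button: 0 released, 0.006 m fully down; it moves straight down and springs back. About 1.5 N starts it, 5 N holds it fully down.
- button_top (a point): Centre of the flat top of the round black push button (32 mm diameter), 56 mm above the bench when released. It stands in a dark steel collar on a fixed grey box 80 x 70 x 34 mm near the robot, nearer than the ware board and between the two mould halves.
- upper_half: Upper mould half, loose, white plaster, 290 to 550 g: slab 130 (x) x 92 (y) x 30 mm lying flat, with a centred ridge on top, 70 (x) x 32 (y) mm, its top 66 mm above the underside; grasp across the 32 mm. Origin: centre of the underside, the flat mating face with two sockets for the keys. z up. It lies left or right of the ware board, the lower half on the other side.
- upper_grip (a point): Middle of the upper half's ridge, 53 mm above the underside centre: a good TCP position for the grasp (fingertips then stay 4 mm above the slab). Axes as the upper half.
- lower_half: Lower half of the mould, loose, white plaster, 750 g: block 130 (its x) x 92 (its y) x 42 mm lying on the bench, with a round hollow 57 mm wide in the middle of its top face and two small domed keys 18 mm wide, 8 mm high, at x = +-48 mm. No ridge. Origin: centre of the underside; z is up. Its half turn looks the same.
- lower_face (a point): Centre of the lower half's top face, 42 mm above its underside (level of the face round the hollow; the keys stand 8 mm higher). Axes as the lower half.
- ware_board: Fixed wooden board, 320 (its x) x 120 x 18 mm, running away from the robot between the two mould halves, with four pots in a row on it, the tallest reaching about 150 mm above the bench. Origin: centre of its underside.
- vase: Bystander, loose: white vase, 86 wide, 118 tall (mm), on the ware board. Origin: centre of its foot.
- tool_cup: Bystander, loose: white cylindrical cup 68 wide, 85 tall, with wooden tools standing in it up to about 130 above its foot (mm), on the ware board. Origin: centre of its foot.
- lidded_jar: Bystander, loose: white jar with a brown lid, 68 wide, 85 tall (mm), on the ware board. Origin: centre of its foot.
- beaker: Bystander, loose: brown clay beaker, 68 wide, 90 tall (mm), on the ware board. Origin: centre of its foot.
- cup_mould: Bystander, loose: round plaster cup mould, 84 wide, 55 tall, open on top (mm), on the bench. Origin: centre of its foot.
- bowl: Bystander, loose: white bowl, 104 wide, 50 tall (mm), on the bench. Origin: centre of its foot.
- brush: Bystander, loose: flat brush with a wooden handle, 200 long, 42 wide, 20 thick, handle towards the robot (mm), on the bench. Origin: at mid-length on the underside.
- tin: Bystander, loose: plain metal tin, 66 wide, 70 tall (mm), on the bench. Origin: centre of its foot.
Things that resemble listed ones, but are neither listed nor needed, are in the scene too. What is shaped like the lower_half but turquoise or yellow is not meant.

How it is judged:
On the way, in this order (a step that is already met when the one before it is completed fails the run):
1. the button is pressed fully down (value of joint button above 0.0052 m), for 0.05 s.
2. the button is back up (value of joint button below 0.001 m), for 0.1 s.
3. the upper half is held clear of the bench (contact force between the fingers and upper_half above 2 N and height (world z) of upper_half above 0.05 m), for 0.2 s.
At the end, for the whole second after the job is handed in: The upper half is held still by the fingers, level (within 0.08 rad), its mating face 10.5 to 30 mm above the lower half's face, centred within 8 mm, square within 0.10 rad (either way round), carried by nothing but the fingers; the button is up and the lower half stands on the bench (z of upper_half in the frame of lower_face between 0.0105 and 0.03 m and horizontal distance between upper_half and lower_face below 0.008 m and angle between the x axis of upper_half and the x axis of lower_face, either way round below 0.1 rad and angle between upper_half's own z axis and vertical below 0.08 rad and contact force between the fingers and upper_half above 2 N and contact force between upper_half and lower_half below 0.05 N and linear speed of upper_half below 0.02 m/s and height (world z) of lower_half below 0.005 m and value of joint button below 0.001 m and contact force between upper_half and vase below 0.05 N and contact force between upper_half and tool_cup below 0.05 N and contact force between upper_half and lidded_jar below 0.05 N and contact force between upper_half and beaker below 0.05 N and contact force between upper_half and cup_mould below 0.05 N and contact force between upper_half and bowl below 0.05 N and contact force between upper_half and brush below 0.05 N and contact force between upper_half and tin below 0.05 N); the arm keeps its last pose, push and grip.
It fails at once if the two mould halves touch (contact force between upper_half and lower_half above 0.5 N).
It fails at once if the lower half is shifted by more than 10 mm (distance of lower_half from where it was at the start of the episode above 0.01 m).
It fails at once if a pot or another bystander is knocked (moved more than 15 mm or tipped more than 0.3 rad) (distance of any of vase, tool_cup, lidded_jar, beaker, cup_mould, bowl, brush, tin from where it was at the start of the episode above 0.015 m or angle between any of vase, tool_cup, lidded_jar, beaker, cup_mould, bowl, tin's own z axis and vertical above 0.3 rad).
It also fails if it takes over 64 s, if anything falls off the work surface, if the arm or the gripper's body presses on something with over 40 N, if the wrist force passes 120 N, or if a joint passes its speed limit or range.

ROBOT

A 7-joint arm with a two-finger parallel gripper is mounted at the origin on the work surface. World frame = base frame: x ahead of the robot, y to its left, z up, the work surface at z = 0. Lengths are in m, angles in rad, forces in N, time in s.
With the tool pointing down it reaches from about 0.425 to 0.925 m from the base axis. Payload 6.8 kg.
Tool frame: the origin (TCP) lies between the finger pads, 19 mm behind the fingertips; this is the grasp point; z points along the fingers, y is the line along which they close (so a half turn about z gives the same grasp; the last joint's range is limited). The gripper opens to 85 mm and grips with 20 to 120 N. Pads are 22 mm wide; open, the fingers measure 114 mm over their backs; the gripper's body (76 mm by 85 mm) begins 54 mm behind the grasp point. The pads swing forward as they close: fully open they stand 13 mm farther back than shut.
Start: joints at [-1.382, 0.477, 0.022, 1.555, -0.011, 1.109, -0.083], TCP at [0.197, 0.646, 0.25] pointing down, gripper open.
Joint ranges: [-2.96, 2.96], [-0.34, 2.1], [-1.41, 1.46], [0.24, 2.44], [-1.37, 4.51], [0.17, 1.92], [-2.96, 2.96]. Speed limits (rad/s): [2.39, 2.39, 3.14, 3.14, 3.14, 3.14, 3.14].

INTERFACE

Orientations are given as a unit quaternion [w, x, y, z].
In Python, from station import bot gives the robot as it stands.
- The arm moves only by the tool jog_arm, never from a script. Its argument "motion" is a list of rows, each a list of 7 numbers: the turn, a rotation vector about the tool's x, y, z in rad, then the shift along the tool's x, y, z in mm, then the finger opening in mm, from 0 to 85.4. A call has 1 to 10 rows; each row is the pose to reach, as a shift and turn from the pose commanded when the call began, along the tool's axes at that moment; what a row does not reach only later rows make up. A row lasts 1/8 s, in which the tool goes at most 62.5 mm and 10.7 degrees, less where a joint would pass 70% of its speed; a pose out of reach is approached as far as the arm can. A call with a gripper value outside its range is refused whole. The fingers move at their own pace and stop on an object; "grip_force" is the grip in N (left out, the last holds). Time passes only in rows, so rows that repeat a pose let the fingers close. It gives the time, the measured TCP pose, the force, the opening and the grip force at its end, in the units of the state.
- bot.get_obs(): the state, without advancing time (a new reading comes with each control period).
- bot.read_camera(name): name is "scene" or "top" or "wrist"; returns a dict with "pixels" (420x560x3 uint8, red, green, blue), "camera_matrix" (3x3 intrinsics, pixels), "distortion" ([k1, k2, p1, p2, k3] as OpenCV has them; the pictures are not rectified), "T" (4x4, takes a point from camera to world coordinates); the wrist camera has in their place "tool_from_camera" (4x4, takes a point from camera to tool coordinates, whose origin is the TCP and whose axes are the flange's). Camera axes: x right, y down, z forward; pixel columns grow to the right and rows downward; lengths in m; the calibration is good to about 2 mm. A picture is of the moment at which its call begins: read the wrist's pose just before it. There is no depth.
- bot.hand_in(): hands the job in; it is judged then, once.
Trained networks look in a picture, given as the dict that the camera call returned (one of the last four; its "shot" number tells which), for a name from the list of things; names that differ only in an ending like _2 or _b are one class to them, and where a whole thing is asked for, a point or a joint stands for the part that bears it (a point fixed in the world has none). Each returns a list of dicts, best first, with "score" (0 to 1); they miss things now and then, are a little off and sometimes report something else, mostly with a low value. They report only what shows in the picture. A call takes as long as a camera call. They do not tell look-alikes from the thing itself.
- bot.spot_in(thing, picture): "xy" ([column, row] in pixels, amid what is visible of it).
- bot.tip_of(thing, picture): "xy" ([column, row] in pixels: a listed point, or the origin of a listed thing).
The state is a dict: "t": time; "q": joint angles; "joint_vel": joint speeds; "joint_torque": joint torques, N m; "eef_pos": TCP position; "tool_rot": TCP orientation; "contact_force": force on the tool from outside, world axes, zero at the start; "torque": the same for the moment, N m; "gripper_width": opening from 0.0 (shut) to 1.0 (fully open); "grasp_force": force on a finger pad.
Only numpy, scipy, OpenCV 4.12 (cv2) and the standard library are available. Lean on these libraries where they do the work, as an engineer would, in place of code of your own. Each camera call takes 0.05 s, during which the arm holds its last target. There are 200 camera calls.

## Working session

There is one attempt and no reset: what is moved stays moved. The work goes in short steps, Python scripts to look and compute and a tool call to move; the robot and the scene stay as the last step left them, time stands still between calls to the robot, and variables do not carry over. Pictures are saved under pics/ and viewed, at most 10 in all, crops included, and the job is handed in when it is done.

Besides the shell and the picture viewer there is one more tool, called after "Request:" as a command line: name --pt "numbers of a row" for each row, then --argument value for the rest. jog_arm: Moves the arm, as the interface text tells. Its arguments: {"type":"object","properties":{"motion":{"type":"array"},"grip_force":{"type":"number"}},"required":["motion"]}

```bash
mkdir -p pics; cat > h.py <<'E'
import numpy as np, cv2
from scipy.spatial.transform import Rotation as R
from station import bot
def rot(o): q=o["tool_rot"]; return R.from_quat([q[1],q[2],q[3],q[0]])
def shot(n):
    o=bot.get_obs(); p=bot.read_camera(n)
    if n=="wrist":
        T=np.eye(4); T[:3,:3]=rot(o).as_matrix(); T[:3,3]=o["eef_pos"]; p["Tw"]=T@p["tool_from_camera"]
    else: p["Tw"]=p["T"]
    return p
def w(p,xy,z):
    xy=np.array(xy,float).reshape(-1,1,2)
    u=cv2.undistortPoints(xy,np.array(p["camera_matrix"]),np.array(p["distortion"]))[:,0]
    d=np.c_[u,np.ones(len(u))]@p["Tw"][:3,:3].T; c=p["Tw"][:3,3]
    return c+d*((z-c[2])/d[:,2])[:,None]
def px(p,X):
    T=np.linalg.inv(p["Tw"]); r=cv2.Rodrigues(T[:3,:3])[0]
    return cv2.projectPoints(np.array(X,float).reshape(-1,1,3),r,T[:3,3],np.array(p["camera_matrix"]),np.array(p["distortion"]))[0][:,0]
def save(p,f): cv2.imwrite(f,p["pixels"][:,:,::-1])
E
python3 - <<'E'
from h import *
o=bot.get_obs(); print(o["eef_pos"],rot(o).as_matrix().round(3),o["t"])
ps={n:shot(n) for n in("top","scene")}
save(ps["top"],"pics/top.png");save(ps["scene"],"pics/scene.png")
for n,p in ps.items():
  for th,z in(("button_top",.056),("upper_grip",.053),("lower_face",.042),("ware_board",0),("tool_cup",.018),("cup_mould",0),("bowl",0),("brush",0),("tin",0),("vase",.018)):
    for d in bot.tip_of(th,p)[:3]: print(n,th,np.round(d["xy"]),round(d["score"],2),w(p,d["xy"],z)[0].round(3))
E
```

```text
[0.19725129 0.64495586 0.24901556] [[-0.956  0.292 -0.   ]
 [ 0.292  0.956 -0.002]
 [-0.    -0.002 -1.   ]] 0.0
top button_top [301. 236.] 0.39 [ 0.447 -0.027  0.056]
top upper_grip [398. 208.] 0.94 [ 0.534 -0.353  0.053]
top upper_grip [304. 235.] 0.72 [ 0.451 -0.036  0.053]
top lower_face [207. 227.] 0.98 [0.485 0.285 0.042]
top lower_face [140. 266.] 0.87 [0.359 0.508 0.042]
top lower_face [250. 273.] 0.71 [0.329 0.145 0.042]
top ware_board [207. 234.] 0.72 [0.466 0.292 0.   ]
top ware_board [292. 173.] 0.67 [ 0.675 -0.004  0.   ]
top tool_cup [289. 163.] 0.75 [0.706 0.009 0.018]
top tool_cup [285. 140.] 0.66 [0.792 0.02  0.018]
top tool_cup [394. 210.] 0.2 [ 0.531 -0.348  0.018]
top cup_mould [379. 154.] 0.9 [ 0.739 -0.31   0.   ]
top bowl [209. 169.] 0.7 [0.697 0.287 0.   ]
top brush [142. 207.] 0.65 [0.567 0.521 0.   ]
top tin [437. 199.] 0.84 [ 0.57  -0.506  0.   ]
top vase [296. 178.] 0.69 [ 0.653 -0.017  0.018]
top vase [211. 167.] 0.45 [0.698 0.278 0.018]
scene button_top [302. 197.] 0.5 [ 0.442 -0.024  0.056]
scene upper_grip [219. 170.] 0.69 [ 0.529 -0.379  0.053]
scene lower_face [355. 204.] 0.92 [0.321 0.125 0.042]
scene lower_face [442. 256.] 0.84 [0.355 0.505 0.042]
scene lower_face [366. 245.] 0.71 [0.485 0.298 0.042]
scene ware_board [259. 243.] 0.59 [0.686 0.006 0.   ]
scene ware_board [322. 285.] 0.5 [0.692 0.29  0.   ]
scene tool_cup [241. 254.] 0.87 [0.784 0.023 0.018]
scene tool_cup [298. 198.] 0.33 [ 0.411 -0.069  0.018]
scene cup_mould [189. 210.] 0.67 [ 0.737 -0.307  0.   ]
scene bowl [323. 284.] 0.83 [0.69  0.291 0.   ]
scene brush [402. 297.] 0.88 [0.563 0.496 0.   ]
scene brush [364. 244.] 0.21 [0.436 0.26  0.   ]
scene tin [190. 172.] 0.79 [ 0.566 -0.524  0.   ]
scene vase [268. 233.] 0.58 [0.646 0.007 0.018]
scene vase [193. 173.] 0.56 [ 0.578 -0.486  0.018]
```

View pics/top.png

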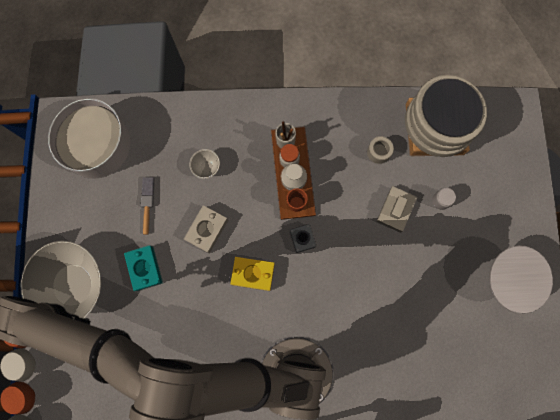

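View pics/scene.png

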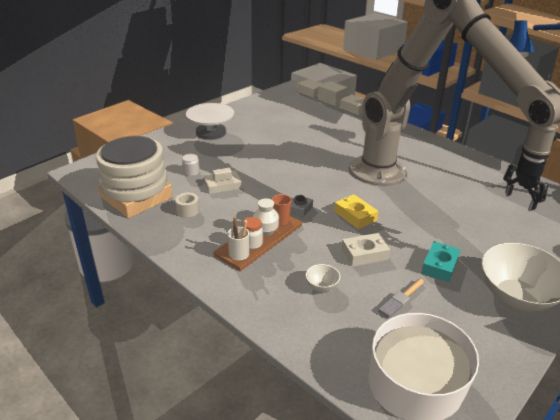

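The top view shows three things shaped like the lower half: white (207,227), turquoise (142,268) and yellow (252,272). I'm choosing the white one. The upper half, with its ridge, is at (399,208) and the button box at (302,237). The bystanders are the bowl, brush, tin and cup mould, plus the row of pots at column 290. I'll check the choice in one crop.

```bash
python3 - <<'E'
from h import *
p=shot("top"); im=p["pixels"][185:295,180:440,::-1]
cv2.imwrite("pics/crop.png",cv2.resize(im,None,fx=3,fy=3,interpolation=cv2.INTER_CUBIC))
print(shot("wrist")["tool_from_camera"].round(3), p["T"].round(3))
o=bot.get_obs(); Rm=rot(o).as_matrix()
for t in ([.42,.25,.3],[.46,.22,.3]): print(t,(Rm.T@(np.array(t)-o["eef_pos"])*1000).round())
E
```

```text
[[-0.    -0.953 -0.302  0.077]
 [ 1.    -0.     0.    -0.   ]
 [-0.    -0.302  0.953 -0.123]
 [ 0.     0.     0.     1.   ]] [[-0.022 -0.98   0.199  0.232]
 [-1.     0.021 -0.008  0.017]
 [ 0.004 -0.199 -0.98   1.645]
 [ 0.     0.     0.     1.   ]]
[0.42, 0.25, 0.3] [-329. -313.  -50.]
[0.46, 0.22, 0.3] [-376. -330.  -50.]
```

View pics/crop.png

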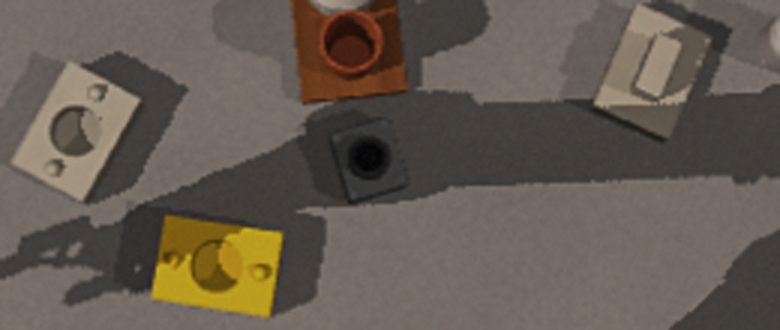

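The crop shows the white lower half at crop (75,132) with keys at (97,92) and (54,168), so its axis is about -30°. The upper half's ridge runs from (667,38) to (645,95), about -21°. The black button is at (369,157). The choice holds, so I'll move over the lower half for a close look with the fingers shut.

Request:
jog_arm --pt "0 0 0 -350 -258 -50 0" --pt "0 0 0 -350 -258 -50 0" --pt "0 0 0 -350 -258 -50 0" --pt "0 0 0 -350 -258 -50 0" --pt "0 0 0 -350 -258 -50 0" --pt "0 0 0 -350 -258 -50 0" --pt "0 0 0 -350 -258 -50 0" --pt "0 0 0 -350 -258 -50 0" --pt "0 0 0 -350 -258 -50 0" --pt "0 0 0 -350 -258 -50 0"

```text
t: 2.45
eef_pos: [0.4556, 0.2979, 0.2998]
tool_rot: [-0.0, 0.146, 0.989, 0.0]
contact_force: [0.7, 0.6, 0.8]
gripper_width: -0.002
grasp_force: 0.0
```

```bash
python3 - <<'E'
from h import *
o=bot.get_obs(); print(o["t"],o["eef_pos"],o["joint_vel"].__class__,rot(o).as_matrix().round(3).tolist())
p=shot("wrist"); save(p,"pics/low.png"); np.savez("low.npz",T=p["Tw"],K=p["camera_matrix"],D=p["distortion"])
for d in bot.tip_of("lower_face",p)[:3]: print(d["xy"],d["score"],w(p,d["xy"],.042)[0].round(4))
Rm=rot(o).as_matrix()
for t in ([.46,-.03,.25],): print(t,(Rm.T@(np.array(t)-o["eef_pos"])*1000).round())
E
```

```text
2.45 [0.45559402 0.29790715 0.29977037] <class 'numpy.ndarray'> [[-0.957, 0.29, -0.001], [0.29, 0.957, 0.0], [0.001, 0.0, -1.0]]
[433.9, 27.3] 0.92 [0.3531 0.5016 0.042 ]
[117.2, 111.0] 0.6 [0.3342 0.1353 0.042 ]
[284.2, 189.7] 0.59 [0.4811 0.2933 0.042 ]
[0.46, -0.03, 0.25] [ -99. -313.   50.]
```

View pics/low.png

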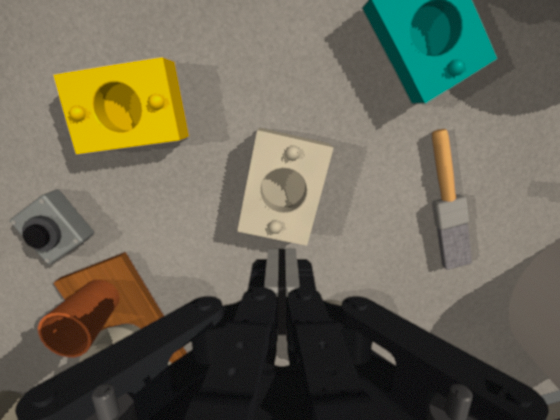

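The white lower half's face has corners at about (257,131), (332,147), (305,244) and (238,231), and keys at (293,153) and (276,226). The button top is at (40,235).

```bash
python3 - <<'E'
from h import *
z=np.load("low.npz"); p=dict(Tw=z["T"],camera_matrix=z["K"],distortion=z["D"])
im=cv2.imread("pics/low.png"); g=cv2.cvtColor(im,cv2.COLOR_BGR2GRAY)
c=np.array([(257,131),(332,147),(305,244),(238,231)],np.float32).reshape(-1,1,2)
c=cv2.cornerSubPix(g,c,(6,6),(-1,-1),(3,50,.01)).reshape(-1,2); print(c.round(1).tolist())
W=w(p,c,.042); k=w(p,[(293,153),(276,226)],.046)
print("corners",W.round(4).tolist(),W.mean(0),"sides",np.linalg.norm(W-np.roll(W,-1,0),axis=1))
for a in (W[1]-W[2],W[0]-W[3],W[0]-W[1],W[3]-W[2],k[0]-k[1]): print(np.degrees(np.arctan2(a[1],a[0])))
print("keys",k.mean(0),np.linalg.norm(k[0]-k[1]))
print("button",w(p,(40,236),.056), w(p,(283.5,189),.042))
E
```

```text
[[256.6000061035156, 129.60000610351562], [333.20001220703125, 147.3000030517578], [306.6000061035156, 245.10000610351562], [237.0, 230.89999389648438]]
corners [[0.4024, 0.2833, 0.042], [0.4482, 0.3637, 0.042], [0.5609, 0.2998, 0.042], [0.5158, 0.2197, 0.042]] [0.48181921 0.29165023 0.042     ] sides [0.09251283 0.12957033 0.09193361 0.12999062]
150.4296204407444
150.6850747868827
-119.65266430537217
-119.39205185308033
150.59976934778493
keys [0.48132944 0.29320965 0.046     ] 0.09424191683565965
button [[ 0.4450527  -0.02146955  0.056     ]] [[0.47998116 0.29274595 0.042     ]]
```

Request:
jog_arm --pt "0 0 0 -99 -313 90 0" --pt "0 0 0 -99 -313 90 0" --pt "0 0 0 -99 -313 90 0" --pt "0 0 0 -99 -313 90 0" --pt "0 0 0 -99 -313 90 0" --pt "0 0 0 -99 -313 90 0" --pt "0 0 0 -99 -313 90 0" --pt "0 0 0 -99 -313 90 0" --pt "0 0 0 -99 -313 90 0"

```text
t: 3.68
eef_pos: [0.4602, -0.0302, 0.2102]
tool_rot: [0.0, 0.146, 0.989, 0.0]
contact_force: [-0.0, 0.4, -0.1]
gripper_width: 0.002
grasp_force: 0.0
```

```bash
python3 - <<'E'
from h import *
o=bot.get_obs(); print(o["t"],o["eef_pos"],o["joint_vel"].round(3))
p=shot("wrist"); save(p,"pics/but.png")
for d in bot.tip_of("button_top",p)[:3]: print(d["xy"],d["score"],w(p,d["xy"],.056)[0].round(4))
print("guess px",px(p,[.445,-.024,.056]))
Rm=rot(o).as_matrix()
for t in ([.445,-.024,.09],): print(t,(Rm.T@(np.array(t)-o["eef_pos"])*1000).round(1))
E
```

```text
3.675 [ 0.46016966 -0.03020821  0.21024405] [-0.    -0.001  0.006  0.002  0.001 -0.002  0.002]
[52.3, 307.7] 0.67 [ 0.5104 -0.2963  0.056 ]
[273.4, 175.9] 0.66 [ 0.444  -0.0331  0.056 ]
guess px [[283.54607313 174.03766578]]
[0.445, -0.024, 0.09] [ 16.4   1.5 120.2]
```

View pics/but.png

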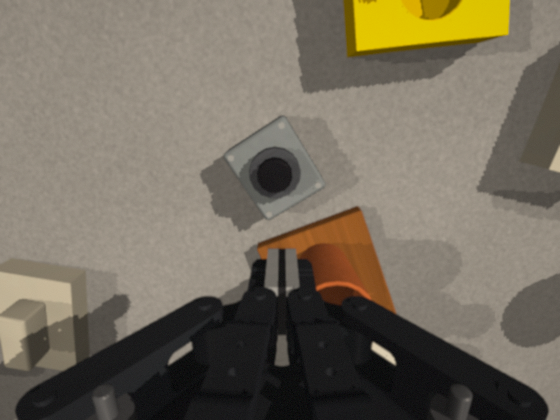

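The button top's dark disc is at (274,176) in the wrist picture, which gives (0.444, -0.032). I'll press there.

Request:
jog_arm --pt "0 0 0 15 -7 50 0" --pt "0 0 0 15 -7 100 0" --pt "0 0 0 15 -7 125 0" --pt "0 0 0 15 -7 132 0" --pt "0 0 0 15 -7 136 0" --pt "0 0 0 15 -7 139 0" --pt "0 0 0 15 -7 141 0" --pt "0 0 0 15 -7 141 0" --pt "0 0 0 15 -7 141 0"

```text
t: 4.9
eef_pos: [0.444, -0.0339, 0.0694]
tool_rot: [0.001, 0.148, 0.989, 0.0]
contact_force: [0.1, 1.8, 4.8]
gripper_width: -0.003
grasp_force: 2.2
```

Request:
jog_arm --pt "0 0 0 0 0 2 0" --pt "0 0 0 0 0 3 0" --pt "0 0 0 0 0 3 0"

```text
t: 5.28
eef_pos: [0.4441, -0.0339, 0.0682]
tool_rot: [0.0, 0.148, 0.989, 0.001]
contact_force: [-9.3, 1.9, 39.4]
gripper_width: 0.002
grasp_force: 19.6
```

It is hard on its stop, so I'll release, rise and go over the upper half with the fingers open.

Request:
jog_arm --pt "0 0 0 0 0 -50 0" --pt "0 0 0 0 0 -100 0" --pt "0 0 0 -30 -50 -150 40" --pt "0 0 0 -150 -281 -182 75" --pt "0 0 0 -150 -281 -182 75" --pt "0 0 0 -150 -281 -182 75" --pt "0 0 0 -150 -281 -182 75" --pt "0 0 0 -150 -281 -182 75" --pt "0 0 0 -150 -281 -182 75" --pt "0 0 0 -150 -281 -182 75"

```text
t: 6.52
eef_pos: [0.5045, -0.3454, 0.2472]
tool_rot: [-0.001, 0.147, 0.989, 0.001]
contact_force: [0.5, -0.5, -0.0]
gripper_width: 0.876
grasp_force: 0.0
```

```bash
python3 - <<'E'
from h import *
o=bot.get_obs(); print(o["t"],o["eef_pos"],o["joint_vel"].round(3))
p=shot("wrist"); save(p,"pics/up.png"); np.savez("up.npz",T=p["Tw"],K=p["camera_matrix"],D=p["distortion"])
for d in bot.tip_of("upper_grip",p)[:3]: print(d["xy"],d["score"],w(p,d["xy"],.053)[0].round(4))
E
```

```text
6.525 [ 0.50446113 -0.34540165  0.24724513] [-0.016 -0.009 -0.007  0.008 -0.    -0.     0.002]
[281.7, 212.4] 0.82 [ 0.5361 -0.355   0.053 ]
[357.6, 327.3] 0.37 [ 0.7016 -0.3107  0.053 ]
```

View pics/up.png

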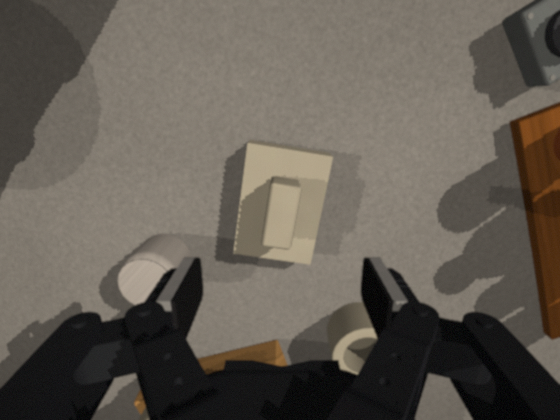

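The upper half's slab has corners at about (248,143), (333,156), (309,264) and (233,252), with the ridge centred near (282,212). The tin at (155,270) is well clear of the fingers.

```bash
python3 - <<'E'
from h import *
z=np.load("up.npz"); p=dict(Tw=z["T"],camera_matrix=z["K"],distortion=z["D"])
g=cv2.imread("pics/up.png",0)
c=np.array([(248,143),(333,156),(309,264),(233,252)],np.float32).reshape(-1,1,2)
c=cv2.cornerSubPix(g,c,(6,6),(-1,-1),(3,50,.01)).reshape(-1,2); print(c.round(1).tolist())
W=w(p,c,.030)
print(W.mean(0),"sides",np.linalg.norm(W-np.roll(W,-1,0),axis=1))
A=[np.degrees(np.arctan2(a[1],a[0])) for a in (W[1]-W[2],W[0]-W[3])]+[90+np.degrees(np.arctan2(a[1],a[0])) for a in (W[1]-W[0],W[2]-W[3])]
print(A)
o=bot.get_obs(); Rm=rot(o).as_matrix(); t=np.r_[W.mean(0)[:2],.053]
print("shift",(Rm.T@(t-o["eef_pos"])*1000).round(1),"toolx yaw",np.degrees(np.arctan2(Rm[1,0],Rm[0,0])))
E
```

```text
[[246.8000030517578, 142.3000030517578], [332.5, 155.60000610351562], [309.5, 264.5], [233.0, 252.8000030517578]]
[ 0.53692561 -0.35695081  0.03      ] sides [0.09196708 0.13109079 0.0913542  0.12972184]
[np.float64(153.73519690547624), np.float64(154.0052302181487), np.float64(154.22562925005028), np.float64(153.36942696021504)]
shift [-34.4  -2.4 194.5] toolx yaw 163.113056595471
```

Request:
jog_arm --pt "0 0 0.162 -34 -2 60 75" --pt "0 0 0.162 -34 -2 110 75" --pt "0 0 0.162 -34 -2 150 75" --pt "0 0 0.162 -34 -2 180 75" --pt "0 0 0.162 -34 -2 194 75" --pt "0 0 0.162 -34 -2 194 75" --pt "0 0 0.162 -34 -2 194 75"

```text
t: 7.5
eef_pos: [0.5374, -0.359, 0.0555]
tool_rot: [0.001, 0.227, 0.974, -0.0]
contact_force: [0.5, -1.0, 0.6]
gripper_width: 0.879
grasp_force: 0.0
```

Request:
jog_arm --pt "0 0 0 0 0 1.5 50" --pt "0 0 0 0 0 1.5 20" --pt "0 0 0 0 0 1.5 20" --pt "0 0 0 0 0 1.5 20" --pt "0 0 0 0 0 1.5 20" --pt "0 0 0 0 0 1.5 20" --pt "0 0 0 0 0 1.5 20" --pt "0 0 0 0 0 1.5 20" --grip_force 70

```text
t: 8.5
eef_pos: [0.5373, -0.3584, 0.0533]
tool_rot: [0.001, 0.227, 0.974, 0.0]
contact_force: [-1.0, 2.5, 5.6]
gripper_width: 0.362
grasp_force: 70.8
```

Request:
jog_arm --pt "0 0 0 0 0 -15 20" --pt "0 0 0 0 0 -50 20" --pt "0 0 0 0 0 -90 20" --pt "0 0 0 0 0 -130 20" --pt "0 0 0 0 0 -170 20" --pt "0 0 0 0 0 -205 20" --pt "0 0 0 0 0 -230 20" --pt "0 0 0 0 0 -230 20" --pt "0 0 0 0 0 -230 20"

```text
t: 9.62
eef_pos: [0.5357, -0.358, 0.2811]
tool_rot: [-0.001, 0.227, 0.974, 0.0]
contact_force: [0.8, -0.1, -4.3]
gripper_width: 0.368
grasp_force: 70.2
```

```bash
python3 - <<'E'
from h import *
o=bot.get_obs(); print(o["t"],o["eef_pos"],o["q"].round(3),o["gripper_width"],o["contact_force"])
p=shot("wrist"); save(p,"pics/held.png")
Rm=rot(o).as_matrix(); yaw=np.degrees(np.arctan2(Rm[1,0],Rm[0,0])); print(Rm.round(3).tolist(),"yaw",yaw)
for t in ([.4815,.2922,.28],): print((Rm.T@(np.array(t)-o["eef_pos"])*1000).round(1),"turn z",np.radians(yaw-150.5))
E
```

```text
9.625 [ 0.53571804 -0.35802422  0.28109526] [ 0.057  0.452  0.611  1.628 -0.277  1.152  1.847] 0.3677041032458478 [ 0.83294142 -0.08900278 -4.32249695]
[[-0.897, 0.443, -0.002], [0.443, 0.897, 0.001], [0.002, 0.0, -1.0]] yaw 153.70232813039905
[336.7 558.9   2. ] turn z 0.05589116960469779
```

View pics/held.png

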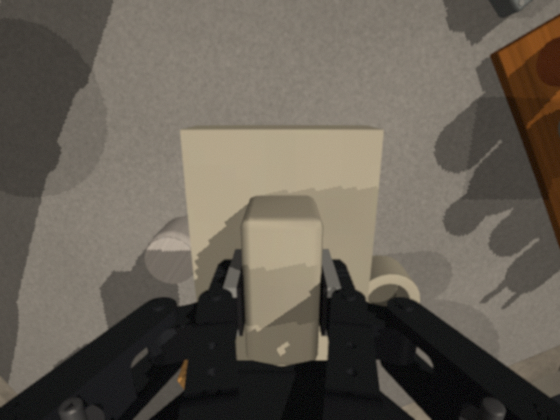

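The upper half is held square and level in the wrist view, with the slab's near edge level from (181,129) to (382,129). Now I'll carry it across high up.

Request:
jog_arm --pt "0 0 0 12 20 0 20" --pt "0 0 0 35 58 0 20" --pt "0 0 0 58 97 0 20" --pt "0 0 0 82 136 0 20" --pt "0 0 0 106 176 0 20" --pt "0 0 0 130 216 0 20" --pt "0 0 0 154 256 0 20" --pt "0 0 0 178 296 0 20" --pt "0 0 0 202 336 0 20" --pt "0 0 0.02 226 376 0 20"

```text
t: 10.92
eef_pos: [0.4994, 0.0798, 0.2813]
tool_rot: [-0.001, 0.237, 0.971, -0.001]
contact_force: [1.0, 0.5, -4.0]
gripper_width: 0.36
grasp_force: 70.1
```

Request:
jog_arm --pt "0 0 0.02 23 38 0 20" --pt "0 0 0.036 46 76 0 20" --pt "0 0 0.036 69 114 0 20" --pt "0 0 0.036 88 146 0 20" --pt "0 0 0.036 103 170 0 20" --pt "0 0 0.036 110 183 0 20" --pt "0 0 0.036 110 183 0 20" --pt "0 0 0.036 110 183 0 20" --pt "0 0 0.036 110 183 0 20"

```text
t: 12.05
eef_pos: [0.4876, 0.2901, 0.2825]
tool_rot: [0.0, 0.256, 0.967, -0.0]
contact_force: [0.6, -0.2, -6.3]
gripper_width: 0.359
grasp_force: 70.3
```

```bash
python3 - <<'E'
from h import *
o=bot.get_obs(); print(o["t"],o["eef_pos"],o["q"].round(3),o["gripper_width"],o["contact_force"])
p=shot("wrist"); save(p,"pics/over.png"); np.savez("over.npz",T=p["Tw"],K=p["camera_matrix"],D=p["distortion"])
Rm=rot(o).as_matrix(); yaw=np.degrees(np.arctan2(Rm[1,0],Rm[0,0])); print("yaw",yaw)
q=dict(p); q["Tw"]=p["tool_from_camera"]
for f in ("held","over"):
  c=cv2.cornerSubPix(cv2.imread(f"pics/{f}.png",0),np.array([(181,129),(382,129)],np.float32).reshape(-1,1,2),(5,5),(-1,-1),(3,50,.01)).reshape(-1,2)
  print(f,c,(w(q,c,.023)*1000).round(1).tolist())
print((Rm.T@(np.array([.4815,.2922,.28])-o["eef_pos"])*1000).round(1),np.radians(yaw-150.5))
E
```

```text
12.05 [0.48755849 0.29013547 0.28252538] [-0.925  0.275  0.342  1.799 -0.103  1.085  0.507] 0.3590138902232118 [ 0.60785531 -0.1766341  -6.28625502]
yaw 150.37547262029656
held [[179.64548 129.59444]
 [382.73578 129.53986]] [[65.5, -46.1, 23.0], [65.5, 45.1, 23.0]]
over [[179.37505 129.49968]
 [382.85663 129.55028]] [[65.5, -46.2, 23.0], [65.4, 45.2, 23.0]]
[ 6.3 -1.2  2.5] -0.002173412784706139
```

View pics/over.png

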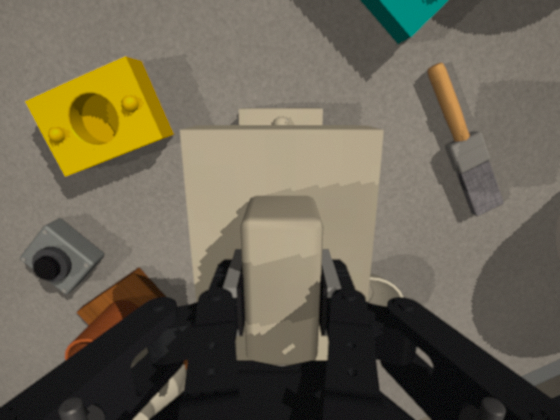

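The upper half is still centred in the grip, and the lower half shows squarely under it, with its near edge from (239,109) to (322,109). I'll lower it to a gap of about 40 mm and check.

Request:
jog_arm --pt "0 0 0 6 -1 20 20" --pt "0 0 0 6 -1 50 20" --pt "0 0 0 6 -1 80 20" --pt "0 0 0 6 -1 110 20" --pt "0 0 0 6 -1 130 20" --pt "0 0 0 6 -1 142 20" --pt "0 0 0 6 -1 147 20" --pt "0 0 0 6 -1 147 20" --pt "0 0 0 6 -1 147 20" --pt "0 0 0 6 -1 147 20"

```text
t: 13.35
eef_pos: [0.4818, 0.2941, 0.1362]
tool_rot: [0.0, 0.255, 0.967, 0.001]
contact_force: [-0.7, -0.0, -4.3]
gripper_width: 0.365
grasp_force: 70.3
```

```bash
python3 - <<'E'
from h import *
z=np.load("over.npz"); p=dict(Tw=z["T"],camera_matrix=z["K"],distortion=z["D"])
c=cv2.cornerSubPix(cv2.imread("pics/over.png",0),np.array([(239,109),(322,109)],np.float32).reshape(-1,1,2),(5,5),(-1,-1),(3,50,.01)).reshape(-1,2)
W=w(p,c,.042); a=W[1]-W[0]; print(c,W.round(4)); u=np.array([-a[1],a[0],0])/np.linalg.norm(a)
print("centre from edge",W.mean(0)+.065*u,W.mean(0)-.065*u,np.degrees(np.arctan2(a[1],a[0]))+90)
o=bot.get_obs(); Rm=rot(o).as_matrix(); yaw=np.degrees(np.arctan2(Rm[1,0],Rm[0,0]))
print(o["t"],o["eef_pos"],yaw,(Rm.T@(np.array([.4815,.2922,.1155])-o["eef_pos"])*1000).round(1),o["contact_force"],Rm[2,2])
E
```

```text
[[237.77785  109.876015]
 [322.24734  108.28121 ]] [[0.4037 0.2824 0.042 ]
 [0.4479 0.3635 0.042 ]]
centre from edge [0.36872182 0.35404658 0.042     ] [0.48285305 0.29180461 0.042     ] 151.3939608171243
13.35 [0.48176969 0.29407607 0.13616329] 150.5079953245722 [-0.7 -1.8 20.7] [-0.72743894 -0.02232433 -4.32530771] -0.9999992022446027
```

Request:
jog_arm --pt "0 0 0 -1 -1.5 8 20" --pt "0 0 0 -1 -1.5 15 20" --pt "0 0 0 -1 -1.5 20 20" --pt "0 0 0 -1 -1.5 20 20" --pt "0 0 0 -1 -1.5 20 20" --pt "0 0 0 -1 -1.5 20 20" --pt "0 0 0 -1 -1.5 20 20"

```text
t: 14.22
eef_pos: [0.4817, 0.2921, 0.1157]
tool_rot: [0.0, 0.255, 0.967, 0.0]
contact_force: [-0.0, 0.1, -3.4]
gripper_width: 0.365
grasp_force: 70.3
```

```bash
python3 - <<'E'
from h import *
o=bot.get_obs(); print(o["t"],o["eef_pos"],o["contact_force"],abs(o["joint_vel"]).max())
p=shot("scene"); im=p["pixels"][190:300,290:450,::-1]
cv2.imwrite("pics/fin.png",cv2.resize(im,None,fx=5,fy=5,interpolation=cv2.INTER_CUBIC))
E
```

```text
14.225 [0.48165307 0.29208944 0.1157039 ] [-0.01074153  0.0518197  -3.38981319] 0.0016797377818935676
```

View pics/fin.png

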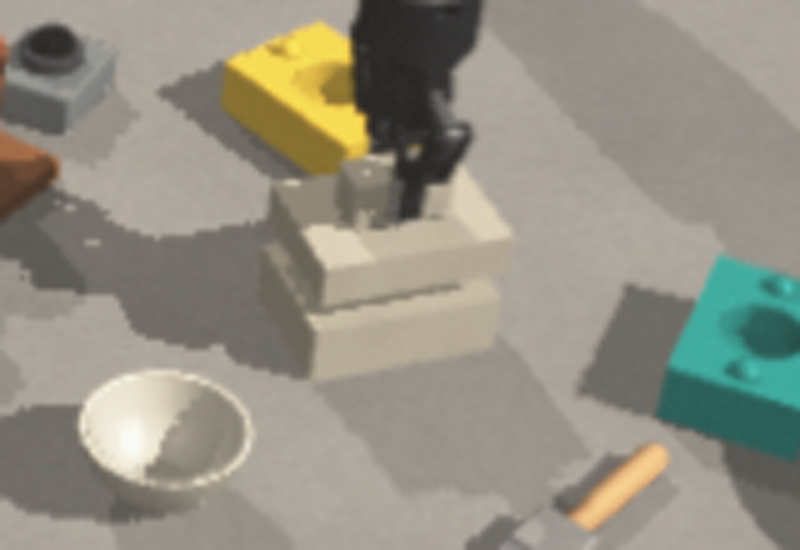

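The crop shows the upper half hovering level and square over the lower half at (390,280), with a small even gap, and the bystanders in place. Handing in.

```bash
python3 -c "
from station import bot
print(bot.hand_in())"
```

```text
the job is handed in; nothing more can be done
None
```

I pressed and released the lamp button, then carried the upper half across; at hand-in the arm was holding it still over the lower half, level and square, with a gap of about 20 mm by the arm's readings (no verdict was returned).

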